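# Push the drill-bit case home under the sprung flap of its dock

### The job

Put the drill-bit case away in its dock: with one fingertip press the long plate on the dock's left side down to raise the spring-closed flap, and while that finger keeps it raised, push the case with the other fingertip along the tray under the flap until it is fully home against the end stop. Then let go so that the flap springs shut over the case. Only press and push - do not grip or lift the case - and leave the other things on the bench where they stand.

Things in the scene. Friction and masses are not known exactly. Their poses are not given: they have to be found in the camera images.
- dock: Low grey sheet-metal dock fixed on the bench: a tray open at front and top. Origin on the bench top (z 0), on the tray's centre line, under the front face of the flap's lip; x is the push direction (away from the robot), y left, z up. Floor 4 mm high, x -128 to +77 mm. Side rails: inner faces at y +57 and -57 mm, tops 27.5 mm high. The case belongs at x 3 to 71 mm.
- end_stop (a point): Middle of the near face of the dock's end stop wall, on the centre line at dock x = +71 mm, 15 mm above the bench. The wall is 27.5 mm high.
- flap (a joint): Sprung steel flap, rad: 0 shut, 0.95 fully open; the case passes under it from about 0.65 on. Free edge turns up and to the left. Shut, its cover is level, 32 mm high, over dock x 0 to 70, y +28 to +60 mm; the rest of the tray is open from above. At 0.9 its edge is 58 mm high at y +40 mm. Needs 3 to 8 N at the press plate; shuts by itself when let go.
- flap_lip (a point): Lower edge of the lip that hangs from the front of the flap's cover and blocks the case while shut: dock x 0 to 2.5 mm, y +28 to +44 mm, lower edge 15 mm above the bench when shut (moves with the flap).
- flap_hinge (a point): Point on the flap's hinge axis, at dock x = 0, y = +60 mm, 32 mm above the bench. The axis runs along the dock's x above the left rail.
- press_plate (a point): Middle of the top of the press plate: flat steel with a dark grip strip, rigid with the flap, left of its hinge. Dock x -150 to +35 mm, y +60 to +97 mm; level, 33 mm high when shut. Pressed, it tilts outward-down by the flap's angle: at 0.8 rad it is about 15 mm high 18 mm out from the hinge. A fingertip can slide along it in dock x while holding it down.
- bit_case: Drill-bit case, black base and red lid (stays closed), 62 mm (its x) by 110 mm (its y), 23 mm high, 0.12 kg, loose. Origin: centre of its underside. Starts on the front part of the tray, across it between the rails, 10 to 50 mm short of the flap's lip. Fully home its origin is at dock x = 40 mm.
- rubber_stamp: Wooden rubber stamp, 30 x 64 x 73 mm, standing to the right of the dock; origin at the centre of its underside. Bystander.
- parts_tin: Flat round tin with a blue lid, 65 mm across, 26 mm high, left of the far end of the dock; origin at the centre of its underside. Bystander.
- gold_toad: Cast gold-coloured toad, 64 x 70 x 71 mm, behind the dock; origin at the centre of its underside. Bystander.
- tape_2: Roll of black tape lying flat, 62 mm across, 19 mm high, on the left of the bench; origin at the centre of its underside. Bystander.
Things that resemble listed ones, but are neither listed nor needed, are in the scene too. What is meant by the bit_case is not white, and is the larger of those in its own colour.

How it is judged:
By the outcome, as a careful person would: the job done as asked, in the order asked, and still so for the second after the job is handed in, with the robot touching nothing.
It also fails if it takes over 42 s, if anything falls off the work surface, if the arm or the gripper's body presses on something with over 40 N, if the wrist force passes 120 N, or if a joint passes its speed limit or range.

### The arm

A 6-joint arm with a two-finger parallel gripper is mounted at the origin on a cart in front of the work surface, level with it; the furniture and walls round the work are solid. World frame = base frame: x ahead of the robot, y to its left, z up, the work surface at z = 0. Lengths are in m, angles in rad, forces in N, time in s.
With the tool pointing down it reaches from about 0.35 to 0.85 m from the base axis. Payload 8.1 kg.
Tool frame: the origin (TCP) lies at the centre of the arm's flange, where the gripper is bolted on; the fingertips stand 186 mm ahead of it and the grasp point (between the pads) lies 167 mm ahead of it; z points along the fingers, y is the line along which they close (so a half turn about z gives the same grasp; the last joint's range is limited). The gripper opens to 93 mm and grips with 3 to 60 N. Pads are 15 mm wide; open, the fingers measure 128 mm over their backs; the gripper's body (75 mm by 188 mm) begins 65 mm behind the grasp point.
Start: joints at [1.1, 0.13, 1.488, -0, 1.523, -0.085], TCP at [0.226, 0.556, 0.405] pointing down, gripper open.
Joint ranges: [-2.96, 2.96], [-0.89, 2.26], [0.02, 2.5], [-1.34, 4.48], [0, 2.73], [-2.66, 2.66]. Speed limits (rad/s): [2.39, 2.39, 2.79, 3.14, 3.14, 3.14].

### API

Orientations are given as a rotation vector (axis times angle).
In Python, from plant import read_state, read_camera, camera_params, robot gives the robot as it stands.
- The arm moves only by the tool carry_out, never from a script. Its argument "targets" is a list of rows, each an object of numbers: "hand": the opening in per cent of the stroke, from 0 (shut) to 100 (fully open); "x", "y", "z": the shift along the tool's x, y, z in m; "ax", "ay", "az": the turn, a rotation vector about the tool's x, y, z in rad. In form: [{"hand": .., "x": .., "y": .., "z": .., "ax": .., "ay": .., "az": ..}, ...]. A call has 1 to 8 rows; each row is the pose to reach, as a shift and turn from the pose commanded when the call began, along the tool's axes at that moment; what a row does not reach only later rows make up. A row lasts 1/8 s, in which the tool goes at most 62.5 mm and 10.7 degrees, less where a joint would pass 70% of its speed; a pose out of reach is approached as far as the arm can. A call with a gripper value outside its range is refused whole. The fingers move at their own pace and stop on an object; "newtons" is the grip in N (left out, the last holds). Time passes only in rows, so rows that repeat a pose let the fingers close. It gives the time, the measured TCP pose, the force, the opening and the grip force at its end, in the units of the state.
- read_state(): the state, without advancing time (a new reading comes with each control period).
- read_camera(name): name is "scene" or "top"; returns (picture, depth): 384x512x3 uint8, blue, green, red; 384x512 float32, m along the optical axis (not along the pixel's ray), 0 where there is no reading.
- camera_params(name): a dict with "fx", "fy", "cx", "cy" (pixels), "position" and "rotation" of the camera in the world. Camera axes: x right, y up, looking along -z (the intrinsics and any distortion apply to the point x, -y, -z); pixel columns grow to the right and rows downward; lengths in m; the calibration is good to about 2 mm. A picture is of the moment at which its call begins. camera_params takes no time and is no camera call.
- robot.close_job(): hands the job in; it is judged then, once.
The state is a dict: "t": time; "q": joint angles; "dq": joint speeds; "joint_torque": joint torques, N m; "tool_pos": TCP position; "orientation": TCP orientation; "force": force on the tool from outside, world axes, zero at the start; "wrist_torque": the same for the moment, N m; "opening": finger opening in m; "gripper_force": force on a finger pad.
Only numpy, scipy, OpenCV 4.12 (cv2) and the standard library are available. Lean on these libraries where they do the work, as an engineer would, in place of code of your own. Each camera call takes 0.05 s, during which the arm holds its last target. There are 200 camera calls.

## Working session

There is one attempt and no reset: what is moved stays moved. The work goes in short steps, Python scripts to look and compute and a tool call to move; the robot and the scene stay as the last step left them, time stands still between calls to the robot, and variables do not carry over. Pictures are saved under pics/ and viewed, at most 10 in all, crops included, and the job is handed in when it is done.

Besides the shell and the picture viewer there is one more tool, called after "Call:" by a JSON object that holds its "name" and its "arguments". carry_out: Moves the arm, as the interface text tells. Its arguments: {"type":"object","properties":{"targets":{"type":"array","items":{"type":"object","properties":{"hand":{"type":"number"},"x":{"type":"number"},"y":{"type":"number"},"z":{"type":"number"},"ax":{"type":"number"},"ay":{"type":"number"},"az":{"type":"number"}}}},"newtons":{"type":"number"}},"required":["targets"]}

```bash
mkdir -p pics; ls
cat > h.py <<'E'
import numpy as np, cv2
from plant import read_state, read_camera, camera_params, robot
def world(name, depth):
    p=camera_params(name); v,u=np.mgrid[0:384,0:512]
    c=np.stack([(u-p['cx'])/p['fx']*depth, -(v-p['cy'])/p['fy']*depth, -depth],-1)
    return c@np.array(p['rotation']).T+np.array(p['position'])
E
python3 - <<'E'
from h import *
for n in ("top","scene"):
    im,d=read_camera(n); cv2.imwrite(f"pics/{n}0.png",im); np.save(n+"0.npy",world(n,d)); p=camera_params(n); print(p)
s=read_state(); print(s)
E
```

```text
picsTraceback (most recent call last):
  File "<stdin>", line 3, in <module>
  File "h.py", line 6, in world
    return c@np.array(p['rotation']).T+np.array(p['position'])
           ~~~~~~~~~~~~~~~~~~~~~~~~~~~^~~~~~~~~~~~~~~~~~~~~~~~
ValueError: operands could not be broadcast together with shapes (384,512) (3,)
```

```bash
cat > h.py <<'E'
import numpy as np, cv2
from scipy.spatial.transform import Rotation as R
from plant import read_state, read_camera, camera_params, robot
def rot(p):
    r=np.array(p['rotation'])
    return R.from_rotvec(r).as_matrix() if r.shape==(3,) else r
def world(name, depth):
    p=camera_params(name); v,u=np.mgrid[0:384,0:512]
    c=np.stack([(u-p['cx'])/p['fx']*depth, -(v-p['cy'])/p['fy']*depth, -depth],-1)
    return c@rot(p).T+np.array(p['position'])
E
python3 - <<'E'
from h import *
for n in ("top","scene"):
    im,d=read_camera(n); cv2.imwrite(f"pics/{n}0.png",im); np.save(n+"0.npy",world(n,d)); p=camera_params(n); print(p)
s=read_state(); print(s)
E
```

```text
{'fx': 404.6292798140964, 'fy': 404.6292798140964, 'cx': 253.2622203035392, 'cy': 184.19209056534444, 'position': array([0.41529337, 0.30859871, 0.90317893]), 'rotation': array([ 0.11856052, -0.08661201, -1.56947682])}
{'fx': 392.62701268525825, 'fy': 392.62701268525825, 'cx': 257.74487506958775, 'cy': 199.44149609005007, 'position': array([ 0.22108924, -0.15443521,  0.71364651]), 'rotation': array([ 0.70039662, -0.20924461, -0.5359429 ])}
{'t': 0.15, 'q': array([ 1.09959079e+00,  1.30977940e-01,  1.48900024e+00,  2.23059022e-05,
        1.52302789e+00, -8.54017884e-02]), 'dq': array([-4.89813960e-05, -3.32652242e-03, -2.91808568e-03, -2.98120592e-04,
       -1.52711584e-03, -1.24834517e-03]), 'joint_torque': array([ 4.96742796e-04, -5.60471749e+01, -4.92339385e+01,  7.69206276e-02,
        3.05335585e-02, -1.25571401e-04]), 'tool_pos': array([0.22568003, 0.55575299, 0.40394994]), 'orientation': array([-6.02190638e-01, -3.08291942e+00,  2.12487166e-03]), 'force': array([ 0.21702206,  0.91868491, -0.17415602]), 'wrist_torque': array([-0.01787237, -0.00999379,  0.01001507]), 'gripper_force': 0.0, 'opening': 0.09301704902666279}
```

View pics/top0.png

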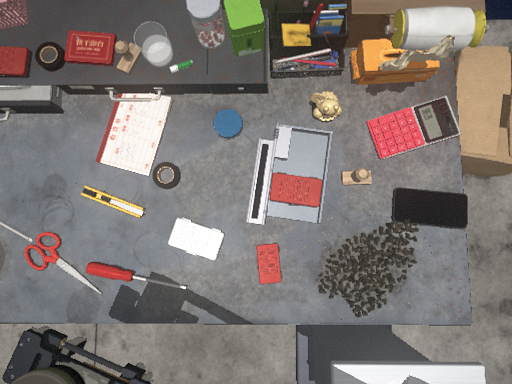

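View pics/scene0.png

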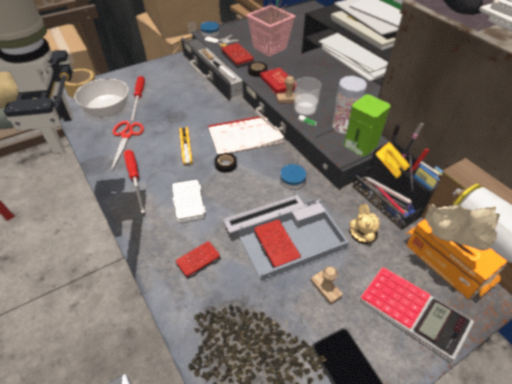

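Top view: the candidates for the bit case are red at (296,190) in the dock tray, a smaller red one at (268,263), a white one at (196,238), and shelf boxes at (90,47) and (10,60). I choose (296,190): it lies in the tray and is the larger red one on the bench. The dock's press plate is at (260,180), the flap at about (283,142).

Run:
```python
from h import *
im=cv2.imread("pics/top0.png"); P=np.load("top0.npy")
crop=im[115:235,235:345]; cv2.imwrite("pics/crop0.png",cv2.resize(crop,None,fx=5,fy=5,interpolation=cv2.INTER_NEAREST))
hsv=cv2.cvtColor(im,cv2.COLOR_BGR2HSV)
red=((hsv[...,0]<8)|(hsv[...,0]>172))&(hsv[...,1]>110)
def rect(m,n):
    q=P[m]; q=q[q[:,2]>-0.02]
    r=cv2.minAreaRect((q[:,:2]*1000).astype(np.float32)); print(n,len(q),r,np.median(q[:,2])); return r
m=np.zeros_like(red); m[170:212,265:330]=1; rect(red&m,"case")
m[:]=0; m[238:290,252:285]=1; rect(red&m,"small")
# heights map
Z=(P[...,2]*1000).round().astype(int)
for v in range(122,232,6): print(v,Z[v,240:342:3])
for v,u in [(140,262),(225,250),(222,264),(128,330),(220,320),(130,278),(155,275),(130,290),(155,288)]: print((u,v),P[v,u].round(4))
```

```text
case 1376 ((478.65380859375, 241.5771484375), (109.07868194580078, 148.75338745117188), 79.64360809326172) 0.026465865841704628
small 836 ((367.5095520019531, 294.7678527832031), (97.72721862792969, 46.573307037353516), 5.340068340301514) 0.017066691113889254
122 [27  0  0  0  1 -3 -1  0  3  0  3  2  0 -4  1  4  0  0 -1  2 -1  2  2  0
  1  1  1  2  3  2 -1  1 -2  3]
128 [28  0  2  1  1  2  0  2 -2 -2  1 -1 35 36 34 31 32 30 27 28 25 29 28 28
  0 -1  4  0  0  4  2 -3 -1 -2]
134 [-1 -2 -1  0  1  2  2  0  0  1  1  2 37 31 32 35 36  3  4  4  5  5  6  6
  1  5  8 12 13 21 29  0  3  0]
140 [-1 -1  0  2  3  0  0 34 33 34  0  4 37 34 34 33 36  4  3  3  5  5  5  6
  8  6  4  4  7  5 29 -1  2 -2]
146 [-2  0 -1 -1 -3  0 35 34 35 35 32 34 35 32 35 34 32  3  8  7  3  5  4  7
  3  5  7  7  6  9 27  1  1 -2]
152 [ 0 -1 -1  0  0  3 34 33 34 36 34 35 32 32 34 35 33  5  6  4  3  5  4  5
  6  6  4  5  4 22  3 -2  2  4]
158 [ 2  0 -1 -1  1  1 34 33 34 34 34 37  5  4 29 31  3  8  5  5  1  6  2  3
  8  3  7  3  2 28  2  2  1  1]
164 [ -3   3   2   0  -1 903  34  36  33  36  36  35   5   4   2   4   5   6

[... 904 characters left out ...]
7
  5  4  6 28  0  1  2 -2 -3  2]
218 [-1  0  2 33 32 36 34 33 37 -1 -1 -1 -1  1  1  3  3  6  4  3  1  7  1  5
  3  1 17 29  0 -1  1  0 -1 -2]
224 [  0  -1   1  -1   1 903   3  33  35  -1   1  -1  -2   0  -1   3   1   2
   2   0   0   1   0   4   0  -2   2   0   1   2   0   3   3   1]
230 [-4  1 -1 -2 -2 -1  2 -1 -1  0  0 -3  2 -5  0  0 -2  2 -1  0  1  0 -1  1
  0  3  0  0 -3 -1 -1  1 -2 -1]
(262, 140) [0.6275 0.3071 0.0335]
(250, 225) [0.4424 0.3342 0.0029]
(264, 222) [0.4479 0.3033 0.0332]
(330, 128) [0.6624 0.1521 0.0022]
(320, 220) [0.4523 0.1828 0.0268]
(278, 130) [0.6498 0.2718 0.0337]
(275, 155) [0.5942 0.2787 0.0317]
(290, 130) [0.6494 0.2455 0.035 ]
(288, 155) [0.5995 0.2485 0.0054]
```

View pics/crop0.png

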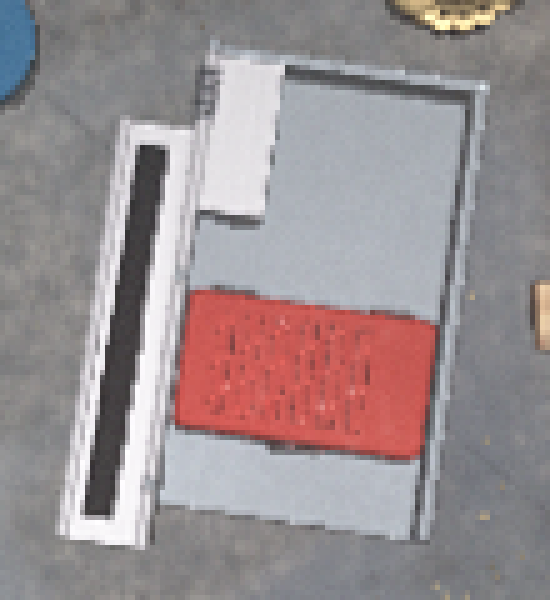

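The crop shows the dock yawed by a few degrees with its front toward the robot. The case lies square across the tray, front edge at about (300,205), and the flap is shut at (283,142). Next I fit the dock frame to the height map.

```bash
cat > fit.py <<'E'
from h import *
from scipy.optimize import differential_evolution
P=np.load("top0.npy"); im=cv2.imread("pics/top0.png")
Q=P[112:236,232:345].reshape(-1,3); Q=Q[Q[:,2]<0.1]
hsv=cv2.cvtColor(im,cv2.COLOR_BGR2HSV); red=((hsv[...,0]<8)|(hsv[...,0]>172))&(hsv[...,1]>110)
def loc(p,xy): 
    c,s=np.cos(p[2]),np.sin(p[2]); d=xy-p[:2]; return np.stack([c*d[:,0]+s*d[:,1],-s*d[:,0]+c*d[:,1]],1)
def model(l):
    x,y=l.T; h=np.zeros(len(l)); I=lambda a,b,c,d:(x>a)&(x<b)&(y>c)&(y<d)
    h[I(-.128,.077,-.060,.060)]=.004; h[I(-.128,.077,-.060,-.057)]=.0275;h[I(.071,.077,-.060,.060)]=.0275
    h[I(-.128,.077,.057,.060)]=.0275
    h[I(0,.07,.028,.06)]=.033; h[I(-.15,.035,.06,.097)]=.0335; return h
def cost(p):
    l=loc(p,Q[:,:2]); k=~((l[:,0]>-.125)&(l[:,0]<-.003)&(abs(l[:,1])<.056))
    k&=(l[:,0]>-.18)&(l[:,0]<.095)&(l[:,1]>-.08)&(l[:,1]<.115)
    return np.minimum(abs(model(l)-Q[:,2])[k],.02).mean()
if __name__=="__main__":
    r=differential_evolution(cost,[(.52,.64),(.17,.28),(-.5,.3)],seed=0,maxiter=150,popsize=20); p=r.x; print(p,r.fun)
    m=np.zeros(red.shape,bool); m[168:212,265:325]=1; m&=red&(P[...,2]>.02)&(P[...,2]<.035)
    l=loc(p,P[m][:,:2]); print("case local 1/99%",np.percentile(l,[1,50,99],axis=0)); print(cv2.minAreaRect((l*1000).astype(np.float32)))
    np.save("dock.npy",p)
    # bystander tips near: stamp, tin
    c,s=np.cos(p[2]),np.sin(p[2])
    for n,v,u in [("tin",123,228),("tape",175,166),("toad",105,324),("stamp",177,356),("white",238,196),("small",263,268)]: print(n,P[v,u].round(3),(loc(p,P[v,u][None,:2])).round(3))
E
python3 fit.py
```

```text
[ 0.58174131  0.22382258 -0.14598377] 0.002341027644282137
case local 1/99% [[-0.09344857 -0.05164547]
 [-0.06391845  0.0012142 ]
 [-0.03390895  0.05425167]]
((-63.594139099121094, 1.2669219970703125), (61.16865158081055, 108.50867462158203), 0.11503716558218002)
tin [0.668 0.383 0.026] [[0.063 0.17 ]]
tape [0.555 0.525 0.001] [[-0.07   0.294]]
toad [0.696 0.175 0.065] [[ 0.12  -0.032]]
stamp [0.54  0.112 0.066] [[-0.025 -0.117]]
white [0.414 0.45  0.023] [[-0.199  0.2  ]]
small [0.36  0.295 0.016] [[-0.229  0.038]]
```

```bash
cat > go.py <<'E'
import sys; from h import *
p=np.load("dock.npy")
def plan(lx,ly,tip):
    s=read_state(); R0=R.from_rotvec(s['orientation']).as_matrix(); c,sn=np.cos(p[2]),np.sin(p[2])
    D=np.array([[c,-sn,0],[sn,c,0],[0,0,1]]); t=np.append(p[:2],0)+D@np.array([lx,ly,tip+.186])
    best=min(([D[:,0]*k,-D[:,1]*k,[0,0,-1]] for k in(1,-1)),key=lambda a:-np.trace(R0.T@np.array(a).T))
    Rd=np.array(best).T
    cur=D.T@(s['tool_pos']-np.append(p[:2],0))
    print("tool y.dock y",(R0.T@D)[:, 1].round(3),"local now",cur.round(4),"tip z",round(s['tool_pos'][2]-.186,4),"t",s['t'],"F(dock)",(D.T@s['force']).round(2),"open",round(s['opening'],4))
    print("shift",(R0.T@(t-s['tool_pos'])).round(4),"turn",R.from_matrix(R0.T@Rd).as_rotvec().round(4))
    print("tool axes of dock x in tool",(R0.T@D[:,0]).round(3),"q",s['q'].round(2))
plan(*map(float,sys.argv[1:4]))
E
python3 go.py -0.113 0.044 0.07
```

```text
tool y.dock y [ 0.238  0.971 -0.001] local now [-0.4006  0.2766  0.4039] tip z 0.2179 t 0.15 F(dock) [ 0.08  0.94 -0.17] open 0.093
shift [-0.3346 -0.1574  0.1481] turn [-0.0014 -0.0003 -0.2398]
tool axes of dock x in tool [-0.971  0.238 -0.   ] q [ 1.1   0.13  1.49  0.    1.52 -0.09]
```

Call:
{"name": "carry_out", "arguments": {"targets": [{"hand": 75,"x": -0.06,"y": -0.03,"z": 0.02,"az": -0.12},{"hand": 75,"x": -0.11,"y": -0.05,"z": 0.05,"az": -0.24},{"hand": 75,"x": -0.16,"y": -0.075,"z": 0.07,"az": -0.24},{"hand": 75,"x": -0.21,"y": -0.1,"z": 0.09,"az": -0.24},{"hand": 75,"x": -0.26,"y": -0.125,"z": 0.11,"az": -0.24},{"hand": 75,"x": -0.31,"y": -0.145,"z": 0.13,"az": -0.24},{"hand": 75,"x": -0.335,"y": -0.157,"z": 0.148,"az": -0.24},{"hand": 75,"x": -0.335,"y": -0.157,"z": 0.148,"az": -0.24}]}}

```text
schema error: expected keys hand, x, y, z, ax, ay, az
```

```bash
python3 go.py -0.113 0.044 0.011
python3 - <<'E'
from h import *
im,d=read_camera("scene"); cv2.imwrite("pics/s1.png",cv2.resize(im[150:310,150:390],None,fx=3,fy=3,interpolation=cv2.INTER_CUBIC))
E
```

```text
tool y.dock y [ 0.238  0.971 -0.001] local now [-0.4006  0.2766  0.4039] tip z 0.2179 t 0.15 F(dock) [ 0.08  0.94 -0.17] open 0.093
shift [-0.3346 -0.1574  0.2071] turn [-0.0014 -0.0003 -0.2398]
tool axes of dock x in tool [-0.971  0.238 -0.   ] q [ 1.1   0.13  1.49  0.    1.52 -0.09]
```

View pics/s1.png

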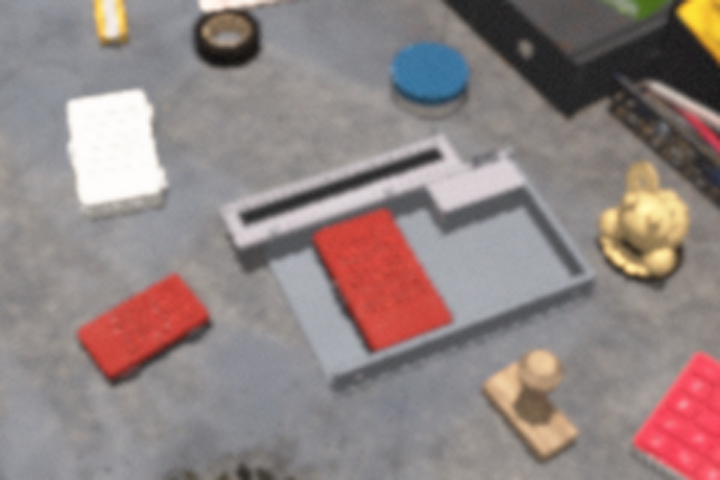

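The move was refused because all keys are required. The picture shows the scene unchanged, with the case in the tray at crop (385,280) and the plate at (345,190).

Call:
{"name": "carry_out", "arguments": {"targets": [{"hand": 75,"x": -0.05,"y": -0.025,"z": 0.02,"ax": 0,"ay": 0,"az": -0.12},{"hand": 75,"x": -0.1,"y": -0.05,"z": 0.04,"ax": 0,"ay": 0,"az": -0.24},{"hand": 75,"x": -0.15,"y": -0.07,"z": 0.065,"ax": 0,"ay": 0,"az": -0.24},{"hand": 75,"x": -0.2,"y": -0.095,"z": 0.085,"ax": 0,"ay": 0,"az": -0.24},{"hand": 75,"x": -0.25,"y": -0.12,"z": 0.11,"ax": 0,"ay": 0,"az": -0.24},{"hand": 75,"x": -0.3,"y": -0.14,"z": 0.13,"ax": 0,"ay": 0,"az": -0.24},{"hand": 75,"x": -0.335,"y": -0.157,"z": 0.148,"ax": 0,"ay": 0,"az": -0.24},{"hand": 75,"x": -0.335,"y": -0.157,"z": 0.148,"ax": 0,"ay": 0,"az": -0.24}]}}

```text
t: 1.2
tool_pos: [0.4778, 0.282, 0.2548]
orientation: [-0.234, -3.13, 0.003]
force: [-0.3, -0.0, 1.1]
opening: 0.0692
gripper_force: 0.0
```

```bash
python3 go.py -0.113 0.044 0.011
python3 - <<'E'
from h import *
im,d=read_camera("scene"); cv2.imwrite("pics/s2.png",cv2.resize(im[120:310,150:390],None,fx=3,fy=3,interpolation=cv2.INTER_CUBIC))
E
```

```text
tool y.dock y [ 0.004  1.    -0.002] local now [-0.1113  0.0424  0.2548] tip z 0.0688 t 1.2 F(dock) [-0.29 -0.06  1.14] open 0.0692
shift [0.0016 0.0017 0.0578] turn [-0.0023 -0.0025 -0.0035]
tool axes of dock x in tool [-1.     0.004 -0.003] q [ 0.44  0.13  1.77 -0.    1.24 -0.98]
```

View pics/s2.png

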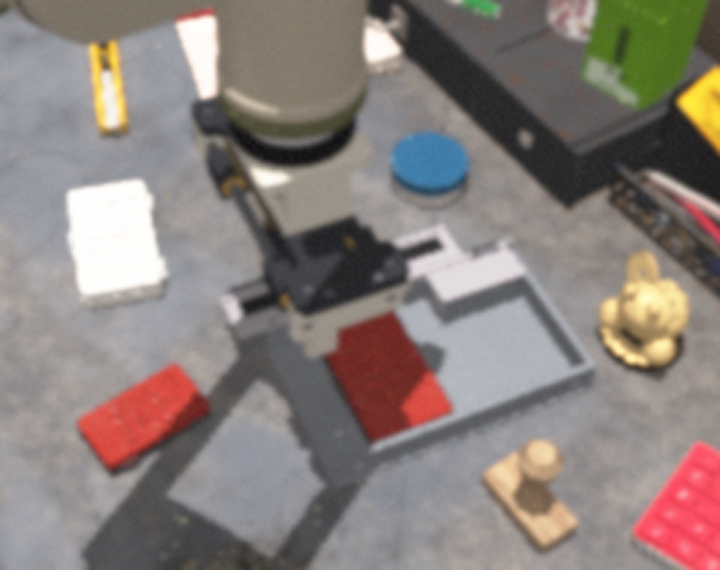

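The view shows the gripper over the front of the dock, with the right finger (crop 320,340) just behind the case and the left one over the plate. Next I press down slowly.

Call:
{"name": "carry_out", "arguments": {"targets": [{"hand": 75,"x": 0.005,"y": 0.002,"z": 0.01,"ax": 0,"ay": 0,"az": 0},{"hand": 75,"x": 0.005,"y": 0.002,"z": 0.02,"ax": 0,"ay": 0,"az": 0},{"hand": 75,"x": 0.005,"y": 0.002,"z": 0.028,"ax": 0,"ay": 0,"az": 0},{"hand": 75,"x": 0.005,"y": 0.002,"z": 0.035,"ax": 0,"ay": 0,"az": 0},{"hand": 75,"x": 0.005,"y": 0.002,"z": 0.041,"ax": 0,"ay": 0,"az": 0},{"hand": 75,"x": 0.005,"y": 0.002,"z": 0.047,"ax": 0,"ay": 0,"az": 0},{"hand": 75,"x": 0.005,"y": 0.002,"z": 0.053,"ax": 0,"ay": 0,"az": 0},{"hand": 75,"x": 0.005,"y": 0.002,"z": 0.057,"ax": 0,"ay": 0,"az": 0}]}}

```text
t: 2.25
tool_pos: [0.4728, 0.2873, 0.1999]
orientation: [0.229, 3.132, 0.001]
force: [-0.3, 0.8, 4.9]
opening: 0.0696
gripper_force: 1.9
```

```bash
python3 go.py -0.015 0.044 0.011
python3 - <<'E'
from h import *
im,d=read_camera("scene"); cv2.imwrite("pics/s3.png",cv2.resize(im[120:310,150:390],None,fx=3,fy=3,interpolation=cv2.INTER_CUBIC))
E
```

```text
tool y.dock y [-0.     1.     0.001] local now [-0.117   0.0469  0.1999] tip z 0.0139 t 2.25 F(dock) [-0.44  0.71  4.93] open 0.0696
shift [-0.102  -0.0029  0.003 ] turn [0.0009 0.001  0.    ]
tool axes of dock x in tool [-1.    -0.     0.001] q [ 0.45  0.2   1.8   0.    1.14 -0.97]
```

View pics/s3.png

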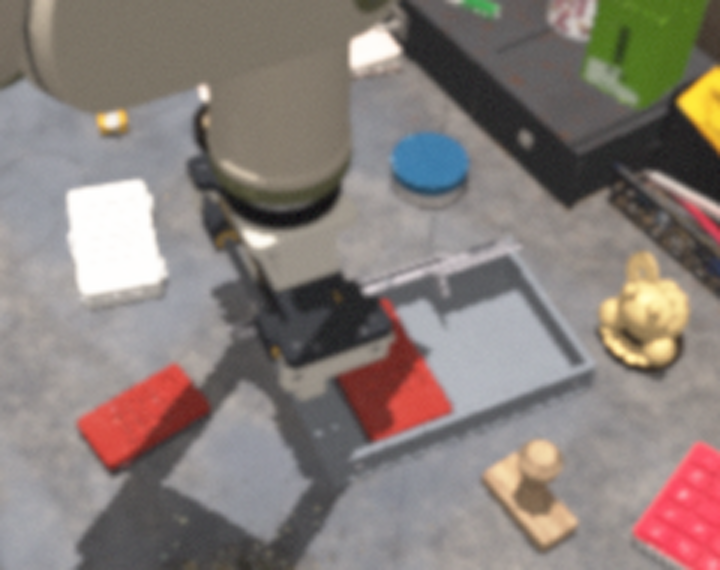

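Pressing raised the flap: its cover now stands nearly edge-on at crop (440,265). The right finger is behind the case. I'll press a little further and then start the push.

Call:
{"name": "carry_out", "arguments": {"targets": [{"hand": 75,"x": 0,"y": -0.002,"z": 0.003,"ax": 0,"ay": 0,"az": 0},{"hand": 75,"x": 0,"y": -0.002,"z": 0.004,"ax": 0,"ay": 0,"az": 0},{"hand": 75,"x": -0.01,"y": -0.002,"z": 0.004,"ax": 0,"ay": 0,"az": 0},{"hand": 75,"x": -0.018,"y": -0.002,"z": 0.004,"ax": 0,"ay": 0,"az": 0},{"hand": 75,"x": -0.026,"y": -0.002,"z": 0.004,"ax": 0,"ay": 0,"az": 0},{"hand": 75,"x": -0.034,"y": -0.002,"z": 0.004,"ax": 0,"ay": 0,"az": 0},{"hand": 75,"x": -0.042,"y": -0.002,"z": 0.004,"ax": 0,"ay": 0,"az": 0},{"hand": 75,"x": -0.042,"y": -0.002,"z": 0.004,"ax": 0,"ay": 0,"az": 0}]}}

```text
t: 3.3
tool_pos: [0.5144, 0.279, 0.1956]
orientation: [0.23, 3.133, 0.0]
force: [1.0, 4.0, 1.8]
opening: 0.07
gripper_force: 2.0
```

```bash
python3 go.py 0.0015 0.044 0.010
python3 - <<'E'
from h import *
im,d=read_camera("scene"); cv2.imwrite("pics/s4.png",cv2.resize(im[120:310,150:390],None,fx=3,fy=3,interpolation=cv2.INTER_CUBIC))
E
```

```text
tool y.dock y [0. 1. 0.] local now [-0.0746  0.0448  0.1956] tip z 0.0096 t 3.3 F(dock) [0.39 4.07 1.79] open 0.07
shift [-0.0761 -0.0007 -0.0003] turn [ 0.0003  0.0004 -0.0003]
tool axes of dock x in tool [-1.  0.  0.] q [ 0.41  0.29  1.71  0.    1.14 -1.02]
```

View pics/s4.png

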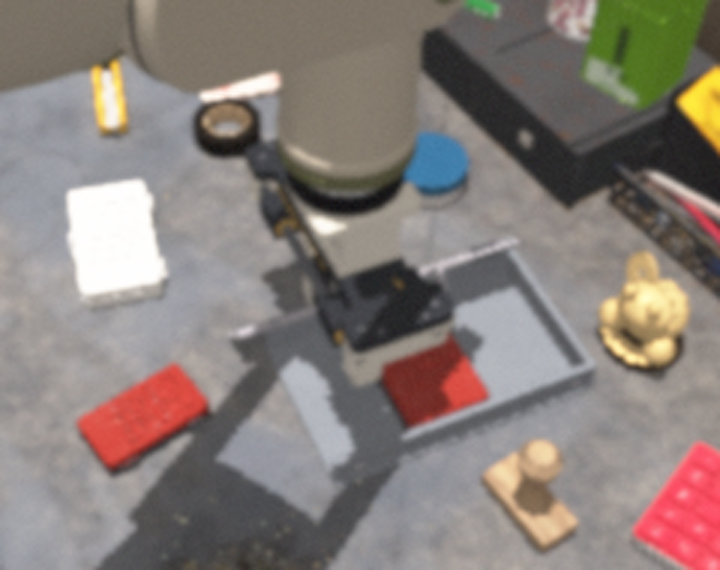

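The case is moving ahead of the finger (crop 435,380) and the flap is still up. I'll continue the push.

Call:
{"name": "carry_out", "arguments": {"targets": [{"hand": 75,"x": -0.009,"y": 0,"z": 0,"ax": 0,"ay": 0,"az": 0},{"hand": 75,"x": -0.018,"y": 0,"z": 0,"ax": 0,"ay": 0,"az": 0},{"hand": 75,"x": -0.027,"y": 0,"z": 0,"ax": 0,"ay": 0,"az": 0},{"hand": 75,"x": -0.036,"y": 0,"z": 0,"ax": 0,"ay": 0,"az": 0},{"hand": 75,"x": -0.045,"y": 0,"z": 0,"ax": 0,"ay": 0,"az": 0},{"hand": 75,"x": -0.054,"y": 0,"z": 0,"ax": 0,"ay": 0,"az": 0},{"hand": 75,"x": -0.062,"y": 0,"z": 0,"ax": 0,"ay": 0,"az": 0},{"hand": 75,"x": -0.067,"y": 0,"z": 0,"ax": 0,"ay": 0,"az": 0}]}}

```text
t: 4.35
tool_pos: [0.5798, 0.2693, 0.1955]
orientation: [-0.229, -3.132, 0.0]
force: [-3.6, 3.7, 4.1]
opening: 0.0696
gripper_force: 2.7
```

```bash
python3 go.py 0.0015 0.044 0.010
python3 - <<'E'
from h import *
im,d=read_camera("scene"); cv2.imwrite("pics/s5.png",cv2.resize(im[120:310,150:390],None,fx=3,fy=3,interpolation=cv2.INTER_CUBIC))
E
```

```text
tool y.dock y [-0.  1. -0.] local now [-0.0085  0.0447  0.1955] tip z 0.0095 t 4.35 F(dock) [-4.11  3.15  4.15] open 0.0696
shift [-0.01   -0.0007 -0.0006] turn [-0.0003 -0.0012  0.0003]
tool axes of dock x in tool [-1.    -0.    -0.001] q [ 0.35  0.42  1.55  0.    1.18 -1.07]
```

View pics/s5.png

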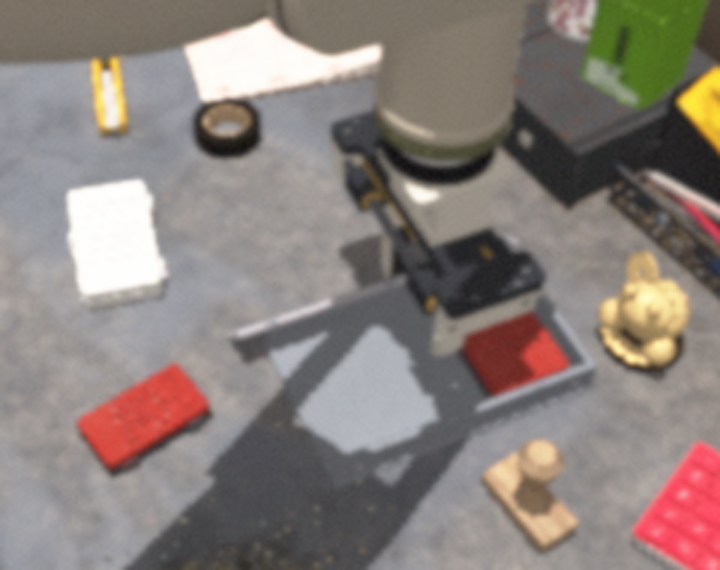

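The case is almost home, with a narrow gap left to the end wall (crop 575,345). I'll finish with fine steps and watch the force.

Call:
{"name": "carry_out", "arguments": {"targets": [{"hand": 75,"x": -0.003,"y": 0,"z": 0,"ax": 0,"ay": 0,"az": 0},{"hand": 75,"x": -0.005,"y": 0,"z": 0,"ax": 0,"ay": 0,"az": 0},{"hand": 75,"x": -0.007,"y": 0,"z": 0,"ax": 0,"ay": 0,"az": 0},{"hand": 75,"x": -0.009,"y": 0,"z": 0,"ax": 0,"ay": 0,"az": 0},{"hand": 75,"x": -0.009,"y": 0,"z": 0,"ax": 0,"ay": 0,"az": 0}]}}

```text
t: 5.03
tool_pos: [0.589, 0.268, 0.1957]
orientation: [0.229, 3.133, 0.0]
force: [-2.2, 3.4, 1.1]
opening: 0.0702
gripper_force: 2.1
```

Call:
{"name": "carry_out", "arguments": {"targets": [{"hand": 75,"x": -0.001,"y": 0,"z": 0,"ax": 0,"ay": 0,"az": 0},{"hand": 75,"x": -0.002,"y": 0,"z": 0,"ax": 0,"ay": 0,"az": 0},{"hand": 75,"x": -0.002,"y": 0,"z": 0,"ax": 0,"ay": 0,"az": 0}]}}

```text
t: 5.4
tool_pos: [0.5898, 0.268, 0.1957]
orientation: [-0.229, -3.13, 0.0]
force: [-10.0, 5.5, 7.6]
opening: 0.0699
gripper_force: 6.6
```

```bash
python3 go.py 0.0015 0.044 0.010
```

```text
tool y.dock y [-0.     1.    -0.001] local now [0.0015 0.0449 0.1957] tip z 0.0097 t 5.4 F(dock) [-10.71   4.     7.61] open 0.0699
shift [ 0.     -0.0009 -0.0003] turn [-0.0006 -0.0033  0.0001]
tool axes of dock x in tool [-1.    -0.    -0.003] q [ 0.35  0.44  1.52  0.    1.19 -1.08]
```

The force rises at exactly the predicted position, so the case is at the end stop. I'll press firmly once more, back off 4 mm, and rise so the flap shuts.

Call:
{"name": "carry_out", "arguments": {"targets": [{"hand": 75,"x": -0.001,"y": 0,"z": 0,"ax": 0,"ay": 0,"az": 0},{"hand": 75,"x": -0.001,"y": 0,"z": 0,"ax": 0,"ay": 0,"az": 0},{"hand": 75,"x": 0.004,"y": 0,"z": 0,"ax": 0,"ay": 0,"az": 0},{"hand": 75,"x": 0.004,"y": 0,"z": -0.01,"ax": 0,"ay": 0,"az": 0},{"hand": 75,"x": 0.004,"y": 0,"z": -0.02,"ax": 0,"ay": 0,"az": 0},{"hand": 75,"x": 0.004,"y": 0,"z": -0.03,"ax": 0,"ay": 0,"az": 0},{"hand": 75,"x": 0.004,"y": 0,"z": -0.06,"ax": 0,"ay": 0,"az": 0},{"hand": 75,"x": 0.004,"y": 0,"z": -0.1,"ax": 0,"ay": 0,"az": 0}]}}

```text
t: 6.4
tool_pos: [0.5863, 0.2673, 0.2953]
orientation: [-0.229, -3.13, 0.004]
force: [-0.7, -0.6, 0.3]
opening: 0.0698
gripper_force: 0.0
```

Call:
{"name": "carry_out", "arguments": {"targets": [{"hand": 75,"x": 0.02,"y": 0.01,"z": -0.04,"ax": 0,"ay": 0,"az": 0},{"hand": 75,"x": 0.06,"y": 0.04,"z": -0.07,"ax": 0,"ay": 0,"az": 0},{"hand": 75,"x": 0.1,"y": 0.08,"z": -0.09,"ax": 0,"ay": 0,"az": 0},{"hand": 75,"x": 0.14,"y": 0.12,"z": -0.1,"ax": 0,"ay": 0,"az": 0},{"hand": 75,"x": 0.18,"y": 0.16,"z": -0.1,"ax": 0,"ay": 0,"az": 0},{"hand": 75,"x": 0.22,"y": 0.2,"z": -0.1,"ax": 0,"ay": 0,"az": 0},{"hand": 75,"x": 0.25,"y": 0.23,"z": -0.1,"ax": 0,"ay": 0,"az": 0},{"hand": 75,"x": 0.25,"y": 0.23,"z": -0.1,"ax": 0,"ay": 0,"az": 0}]}}

```text
t: 7.4
tool_pos: [0.3709, 0.5337, 0.3957]
orientation: [-0.223, -3.133, 0.001]
force: [0.3, -0.8, -0.0]
opening: 0.0697
gripper_force: 0.0
```

Run:
```python
from fit import *
p=np.load("dock.npy"); im,d=read_camera("top"); P=world("top",d)
cv2.imwrite("pics/top9.png",cv2.resize(im[90:240,210:390],None,fx=4,fy=4,interpolation=cv2.INTER_CUBIC))
hsv=cv2.cvtColor(im,cv2.COLOR_BGR2HSV); red=((hsv[...,0]<8)|(hsv[...,0]>172))&(hsv[...,1]>110)
m=np.zeros(red.shape,bool); m[112:212,265:340]=1; m&=red&(P[...,2]>.015)&(P[...,2]<.04)
l=loc(p,P[m][:,:2]); print(np.percentile(l,[1,50,99],axis=0))
l=loc(p,P.reshape(-1,3)[:,:2]); z=P.reshape(-1,3)[:,2]
k=(l[:,0]>.01)&(l[:,0]<.06)&(l[:,1]>.034)&(l[:,1]<.055); print("cover z",np.percentile(z[k],[5,50,95]))
```

```text
[[ 0.01000285 -0.05228252]
 [ 0.03960102 -0.01268061]
 [ 0.07017298  0.02748682]]
cover z [0.03115653 0.03355931 0.03587905]
```

View pics/top9.png

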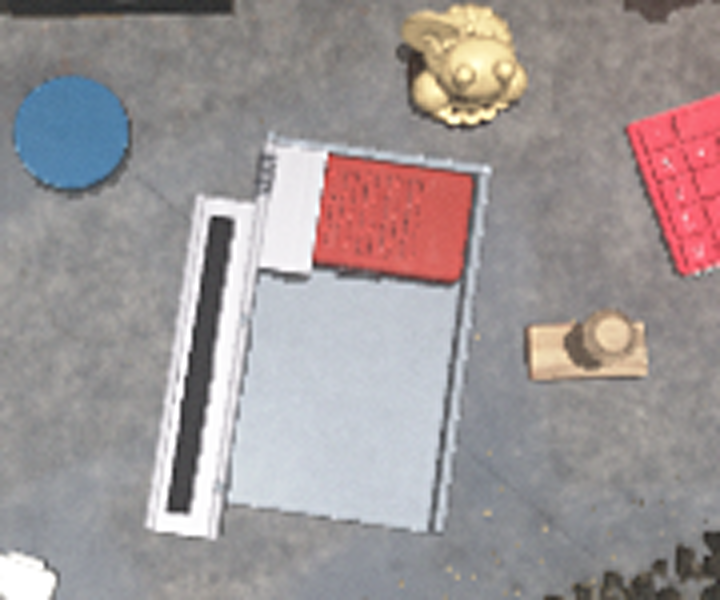

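The case is home against the end stop, its red lid spanning dock x 9 to 71 mm. The flap is shut flat over it at crop (290,210), and the bystanders are unmoved.

```bash
python3 -c "
from plant import robot; print(robot.close_job())"
```

```text
the job is handed in; nothing more can be done
None
```

The drill-bit case is fully home against the end stop with the flap sprung shut over it, nothing else was moved, and the job is handed in after about 7.5 s of robot time.

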